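# Lay up a burr-faced box lid in the gluing jig

## Robot

A 6-joint arm with a two-finger parallel gripper is mounted at the origin on the work surface. World frame = base frame: x ahead of the robot, y to its left, z up, the work surface at z = 0. Lengths are in mm, angles in rad, forces in N, time in s.
With the tool pointing down it reaches from about 300 to 775 mm from the base axis. Payload 14.6 kg.
Tool frame: the origin (TCP) lies between the finger pads; the fingertips stand 25 mm ahead of it and the grasp point (between the pads) lies 6 mm ahead of it; z points along the fingers, y is the line along which they close (so a half turn about z gives the same grasp; the last joint's range is limited). The gripper opens to 94 mm and grips with 3 to 60 N. Pads are 16 mm wide; open, the fingers measure 119 mm over their backs; the gripper's body (75 mm by 177 mm) begins 78 mm behind the grasp point.
Start: joints at [1.147, 0.3, 1.521, -0, 1.321, -0.067], TCP at [192.1, 515.352, 230.446] pointing down, gripper open.
Joint ranges: [-3.03, 3.03], [-0.79, 2.21], [0.23, 2.52], [-1.04, 4.18], [0, 3.07], [-2.55, 2.55]. Speed limits (rad/s): [2.22, 2.22, 2.57, 3.14, 3.14, 3.14].

## Interface

Orientations are given as [roll, pitch, yaw] about the fixed x, y, z axes, in that order (R = Rz(yaw) Ry(pitch) Rx(roll)).
In Python, from cell import manip gives the robot as it stands. The module is installed in compiled form; this text tells all that it offers.
- The arm moves only by the tool step_arm, never from a script. Its argument "series" is one flat list of numbers, 5 for each row, row after row: the shift along the world's x, y, z in mm, then the turn about the world's z in rad, then the closure, from 0 (fully open) to 1 (shut). In form: [dx, dy, dz, spin, jaw, dx, dy, dz, spin, jaw, ...]. A call has 1 to 20 rows; each row shifts and turns the commanded pose from where the row before left it; what a row does not reach is not made up. A row lasts 1/8 s, in which the tool goes at most 62.5 mm and 10.7 degrees, less where a joint would pass 70% of its speed; a pose out of reach is approached as far as the arm can. A call is refused whole if a number of a shift passes 62.5 or a number of a turn 0.188, either way. A call with a gripper value outside its range is refused whole. The fingers move at their own pace and stop on an object; "squeeze" is the grip in N (left out, the last holds). Time passes only in rows, so rows that do not move let the fingers close. It gives the time, the measured TCP pose, the force, the opening and the grip force at its end, in the units of the state.
- manip.read_state(): the state, without advancing time (a new reading comes with each control period).
- manip.camera(name): name is "scene" or "top" or "wrist"; returns (picture, depth): 420x560x3 uint8, blue, green, red; 420x560 float32, mm along the optical axis (not along the pixel's ray), 0 where there is no reading.
- manip.camera_info(name): a dict with "fovy" (degrees; the focal length in pixels is half the picture's height over the tangent of half this angle, whatever the lens; pixels are square), "cx", "cy" (the principal point, pixels), "eye" and "orientation" of the camera in the world. Camera axes: x right, y down, z forward; pixel columns grow to the right and rows downward; lengths in mm; the calibration is good to about 2 mm. A picture is of the moment at which its call begins: read the wrist's pose just before it. camera_info takes no time and is no camera call; for the wrist camera it gives the pose at the moment of the call.
- manip.sign_off(): hands the job in; it is judged then, once.
The state is a dict: "clock": time; "joints": joint angles; "qd": joint speeds; "effort": joint torques, N m; "eef_pos": TCP position; "eef_rot": TCP orientation; "wrist_force": force on the tool from outside, world axes, zero at the start; "moment": the same for the moment, N m; "finger_gap": finger opening in mm; "finger_force": force on a finger pad.
Only numpy, scipy, OpenCV 4.12 (cv2) and the standard library are available. Lean on these libraries where they do the work, as an engineer would, in place of code of your own. Each camera call takes 0.05 s, during which the arm holds its last target. There are 200 camera calls.

## Task

Lay up a small box lid in the jig: lower the plain pale plywood core flat onto the middle of the cork bed, long side from stop to stop, let go of it, then press down on its top with closed fingertips for about half a second to feel that it lies flat. Only then lay the speckled brown burr panel squarely on top of the core, face up, let go, and press it down in the same way. Do not drop the panels, and leave the dark striped panel where it lies.

Things in the scene. Friction and masses are not known exactly. Their poses are not given: they have to be found in the camera images.
- bed_centre (a point): Centre of the cork bed's top surface, in a gluing jig fixed to the table: a brown wooden baseboard 150 x 110 mm whose cork bed, 122 mm long (x) and 100 mm wide (y), lies 22 mm above the table and is nearly rigid. An aluminium end stop 12 mm thick stands across each end of the bed, 8 mm higher than the cork; the 124 mm between the stops runs along x; the sides (y) are open. Thin white lines mark a 90 x 60 mm place in the middle. z is up.
- core_centre (a point): Centre (half-way up) of the core: a loose plain pale plywood panel, 90 mm (x) by 60 mm (y) by 15 mm thick (z), with no veneer, about 70 g. Starts flat on the white table.
- burr_centre (a point): Centre (half-way up) of the burr panel: a loose panel 90 mm (x) by 60 mm (y) by 12 mm thick (z), brown top with dark round specks, about 60 g. Starts flat on the white table, face (z) up.
- striped_centre (a point): Centre (half-way up) of a bystander to leave alone: a loose panel of the burr panel's size, 90 mm (x) by 60 mm (y) by 12 mm thick (z), nearly black top with pale cross stripes. Starts flat on the white table.
There are look-alikes about, which are no part of the job. What is shaped like the part that bears core_centre but yellow is not meant.

How it is judged (in metres and radians):
On the way, in this order (a step that is already met when the one before it is completed fails the run):
1. the core lies flat on the middle of the bed, let go (horizontal distance between core_centre and bed_centre below 0.018 m and angle between the x axis of core_centre and the x axis of bed_centre, either way round below 0.22 rad and angle between core_centre's own z axis and vertical below 0.08 rad and z of core_centre in the frame of bed_centre below 0.0105 m and contact force between the fingers and core below 0.1 N and linear speed of core below 0.02 m/s), for 0.1 s.
2. the bare core is pressed down onto the bed by the fingers (over 3 N) for 0.2 s (horizontal distance between core_centre and bed_centre below 0.018 m and angle between the x axis of core_centre and the x axis of bed_centre, either way round below 0.22 rad and angle between core_centre's own z axis and vertical below 0.08 rad and z of core_centre in the frame of bed_centre below 0.0105 m and contact force between the fingers and core above 2 N and contact force between core and jig above 3 N and horizontal distance between burr_centre and core_centre above 0.1 m), for 0.2 s.
3. the burr panel lies flat on the core, let go (horizontal distance between core_centre and bed_centre below 0.018 m and angle between the x axis of core_centre and the x axis of bed_centre, either way round below 0.22 rad and angle between each of core_centre, burr_centre's own z axis and vertical below 0.08 rad and z of core_centre in the frame of bed_centre below 0.0105 m and horizontal distance between burr_centre and core_centre below 0.018 m and angle between the x axis of burr_centre and the x axis of core_centre, either way round below 0.22 rad and z of burr_centre in the frame of core_centre between 0.0105 and 0.0165 m and contact force between the fingers and burr below 0.1 N and linear speed of burr below 0.02 m/s), for 0.1 s.
4. the burr panel is pressed down onto the core by the fingers (over 3 N) for 0.2 s (horizontal distance between core_centre and bed_centre below 0.018 m and angle between the x axis of core_centre and the x axis of bed_centre, either way round below 0.22 rad and angle between each of core_centre, burr_centre's own z axis and vertical below 0.08 rad and z of core_centre in the frame of bed_centre below 0.0105 m and horizontal distance between burr_centre and core_centre below 0.018 m and angle between the x axis of burr_centre and the x axis of core_centre, either way round below 0.22 rad and z of burr_centre in the frame of core_centre between 0.0105 and 0.0165 m and contact force between the fingers and burr above 2 N and contact force between burr and core above 3 N), for 0.2 s.
At the end, for the whole second after the job is handed in: The core lies flat on the cork bed and the burr panel flat, face up, on the core: each centred within 18 mm, square within 12 degrees and tilted under 4.5 degrees; both are let go and at rest, and the striped panel is within 25 mm of where it lay (all of step 3 and contact force between the fingers and core below 0.1 N and linear speed of core below 0.02 m/s and distance of striped_centre from where it was at the start of the episode below 0.025 m); the robot touches nothing.
It fails at once if the core or the burr panel is dropped (falls freely faster than 0.65 m/s) ((linear speed of core above 0.65 m/s and contact force between the fingers and core below 0.05 N) or (linear speed of burr above 0.65 m/s and contact force between the fingers and burr below 0.05 N)).
It fails at once if the striped panel is moved by more than 25 mm (distance of striped_centre from where it was at the start of the episode above 0.025 m).
It also fails if it takes over 72 s, if anything falls off the work surface, if the arm or the gripper's body presses on something with over 40 N, if the wrist force passes 120 N, or if a joint passes its speed limit or range.

## Working session

There is one attempt and no reset: what is moved stays moved. The work goes in short steps, Python scripts to look and compute and a tool call to move; the robot and the scene stay as the last step left them, time stands still between calls to the robot, and variables do not carry over. Pictures are saved under pics/ and viewed, at most 10 in all, crops included, and the job is handed in when it is done.

Besides the shell and the picture viewer there is one more tool, called as name(argument=value, ...) on one line, values as JSON. step_arm: Moves the arm, as the interface text tells. Its arguments: {"type":"object","properties":{"series":{"type":"array"},"squeeze":{"type":"number"}},"required":["series"]}

```bash
mkdir -p pics
cat > h.py <<'E'
import numpy as np, cv2
from cell import manip
from scipy.spatial.transform import Rotation as R
def cam(n):
    i=manip.camera_info(n); p,d=manip.camera(n); return p,d,i
def rot(i):
    o=np.array(i["orientation"],float)
    return o if o.shape==(3,3) else R.from_euler('xyz',o).as_matrix()
def world(i,uv,z,shape=(420,560)):
    f=shape[0]/2/np.tan(np.radians(i["fovy"])/2)
    uv=np.atleast_2d(uv).astype(float)
    r=np.c_[(uv[:,0]-i["cx"])/f,(uv[:,1]-i["cy"])/f,np.ones(len(uv))]@rot(i).T
    e=np.array(i["eye"],float)
    return e+r*((z-e[2])/r[:,2])[:,None]
def cloud(i,d):
    f=210/np.tan(np.radians(i["fovy"])/2)
    v,u=np.mgrid[:420,:560]
    c=np.stack([(u-i["cx"])/f*d,(v-i["cy"])/f*d,d],-1)
    return c@rot(i).T+np.array(i["eye"],float)
E
python3 - <<'E'
from h import *
print(manip.read_state())
for n in("top","scene"):
    p,d,i=cam(n); print(n,i); cv2.imwrite(f"pics/{n}.png",p); np.save(f"{n}.npy",d)
E
```

```text
{'clock': 0.0, 'joints': array([ 1.14739817e+00,  3.00455437e-01,  1.52161235e+00, -1.36550096e-05,
        1.32069455e+00, -6.65691762e-02]), 'qd': array([ 6.16256621e-05, -4.20007350e-04, -2.36023410e-05, -1.08150075e-04,
       -1.66854429e-03,  8.75616774e-04]), 'effort': array([-2.06651610e-03, -5.31797755e+01, -3.52733588e+01,  7.07633444e-02,
        2.43535376e-02, -1.34539955e-04]), 'eef_pos': array([192.00636837, 515.13436948, 229.88168082]), 'eef_rot': array([-3.14042469e+00, -6.46098200e-05,  2.78476702e+00]), 'wrist_force': array([-0.20553101,  0.44026944, -0.38697957]), 'moment': array([-0.02886573,  0.01590019,  0.01386448]), 'finger_force': 0.0, 'finger_gap': 94.13922816408511}
top {'fovy': 50.336805268367904, 'cx': 278.38021003440156, 'cy': 202.70136479636724, 'eye': array([ 372.51731769,  -11.95724751, 1080.28140931]), 'orientation': array([-2.95458423,  0.03360546, -1.57889336])}
scene {'fovy': 43.75484552352188, 'cx': 285.11472758482853, 'cy': 209.11664231931627, 'eye': array([1214.750264  ,  -18.77612608,  816.05507608]), 'orientation': array([-2.45401966, -0.01117806,  1.53823078])}
```

View pics/top.png

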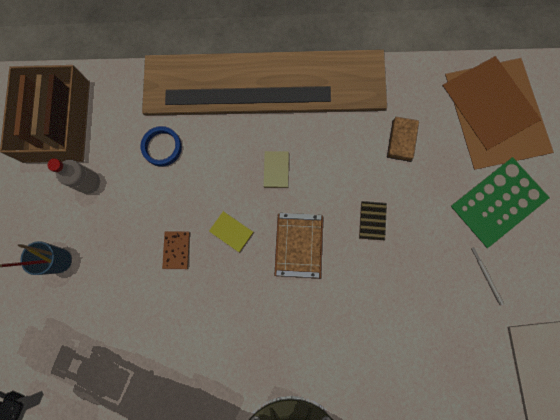

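View pics/scene.png

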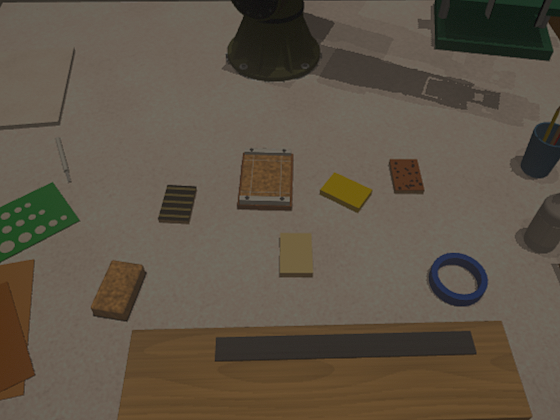

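The top view shows the core at about (277,170), the yellow decoy at (232,232), the burr panel at (176,250), the jig at (299,246) and the striped panel at (373,220). The scene view agrees.

```bash
cat >> h.py <<'E'
def quad(i,mask,z):
    """rectangle (centre, long-axis yaw, sizes) of the largest blob, corners cast onto height z"""
    c=max(cv2.findContours(mask.astype(np.uint8),0,cv2.CHAIN_APPROX_NONE)[0],key=cv2.contourArea)
    w=world(i,c[:,0,:],z)[:,:2]
    (cx,cy),(a,b),t=cv2.minAreaRect(w.astype(np.float32))
    if a<b: a,b,t=b,a,t+90
    t=(t+90)%180-90
    return np.round([cx,cy,a,b],1),round(np.radians(t),3)
def sat(p): return cv2.cvtColor(p,cv2.COLOR_BGR2HSV)
E
python3 - <<'E'
from h import *
for n,pts in(("top",dict(core=(277,170),yel=(232,232),burr=(168,245),jig=(299,225),str=(373,220))),("scene",dict(core=(296,255),burr=(400,172),jig=(266,180),str=(178,203)))):
    p=cv2.imread(f"pics/{n}.png"); d=np.load(n+".npy"); i=manip.camera_info(n)
    c=cloud(i,d); h=c[...,2]
    print(n,'table z',np.median(h[300:340,350:400]) if n=="top" else np.median(h[230:300,200:240]))
    lab=cv2.connectedComponents((h>6).astype(np.uint8))[1]
    for k,(u,v) in pts.items():
        zt={'core':15,'jig':22,'yel':15}.get(k,12)
        m=lab==lab[v,u]
        print(k,sat(p)[v,u],'h',h[v,u].round(1),'n',m.sum(),quad(i,m,zt), 'ptmean',c[m][:, :2].mean(0).round(1))
E
```

```text
top table z -0.47330500211728577
core [ 28  73 123] h 13.7 n 881 (array([659.4,  26.5,  91.5,  61.9]), np.float64(-0.019)) ptmean [659.3  27.4]
yel [ 28 171 124] h 13.1 n 931 (array([507. , 137.5,  90.9,  59.8]), np.float64(0.96)) ptmean [506.6 137.2]
burr [ 11 148  62] h 12.7 n 958 (array([464.3, 270.6,  89.6,  61.4]), np.float64(-0.025)) ptmean [463.4 268.9]
jig [ 16 106 113] h 24.0 n 2930 (array([471. , -25.2, 151.7, 109. ]), np.float64(-0.061)) ptmean [470.5 -25.2]
str [ 20 109  96] h 11.9 n 952 (array([ 529.6, -203.8,   91. ,   60.8]), np.float64(-0.097)) ptmean [ 528.5 -202.9]
scene table z -1.2803777548315338
core [ 21 110 111] h 13.4 n 1389 (array([665. ,  28.4,  96.3,  59.6]), np.float64(-0.026)) ptmean [665.4  27.9]
burr [ 11 159  82] h 14.3 n 912 (array([469.6, 270.3,  92.5,  61.3]), np.float64(-0.014)) ptmean [471.3 269.8]
jig [ 15 145 109] h 20.2 n 3131 (array([475.2, -24.4, 173.1, 108.7]), np.float64(-0.062)) ptmean [481.4 -24.6]
str [21 88 55] h 11.1 n 1092 (array([ 534. , -202.9,   94.6,   61.8]), np.float64(-0.096)) ptmean [ 535.2 -203.1]
```

step_arm(series=[20,-20,0,0.028,0,39,-41,0,0.028,0,39,-41,0,0.028,0,39,-41,0,0.028,0,39,-41,0,0.028,0,39,-41,0,0.028,0,39,-41,0,0.028,0,39,-41,0,0.028,0,39,-41,0,0.028,0,39,-41,0,0.028,0,39,-41,0,0.028,0,39,-41,0,0.028,0,18,-17,-30,0,0,0,0,-30,0,0,0,0,0,0,0])

```text
clock: 1.98
eef_pos: [658.1, 27.2, 167.8]
eef_rot: [-3.142, -0.005, 3.12]
wrist_force: [1.0, 0.3, 1.0]
finger_gap: 94.0
finger_force: 0.0
```

```bash
cat > core.py <<'E'
from h import *
import sys
s=manip.read_state(); print(s["clock"],s["eef_pos"].round(1),s["eef_rot"].round(3))
p,d,i=cam("wrist"); h=cloud(i,d)[...,2]
cv2.imwrite(f"pics/{sys.argv[1]}.png",p)
print("core at",np.median(h[h>5]) , i["eye"].round(0))
E
python3 core.py w1
```

```text
1.975 [658.1  27.2 167.8] [-3.142 -0.005  3.12 ]
core at 191.21351433430863 [586.  29. 323.]
```

View pics/w1.png

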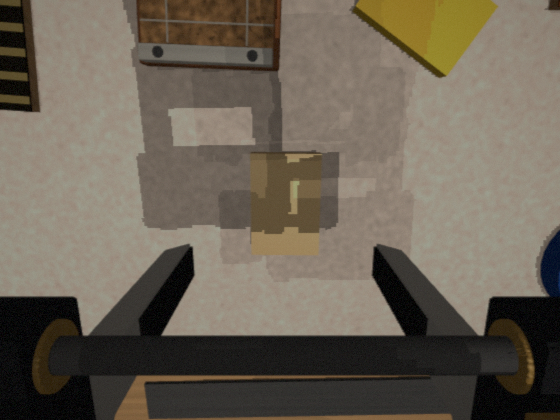

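The core shows at columns 250-321, rows 152-255, between the open fingers and square to them. I'll measure it by height.

```bash
cat > near.py <<'E'
from h import *
import sys
# near.py name zlo zhi ztop x y : panel near (x,y) with top height about ztop
nm,lo,hi,zt,x,y=sys.argv[1],*map(float,sys.argv[2:])
s=manip.read_state(); print(round(s["clock"],2),s["eef_pos"].round(1),s["eef_rot"].round(3))
p,d,i=cam("wrist"); c=cloud(i,d); cv2.imwrite(f"pics/{nm}.png",p); np.save(f"{nm}.npy",d)
m=(d>0)&(c[...,2]>lo)&(c[...,2]<hi)&(np.hypot(c[...,0]-x,c[...,1]-y)<62)
print("h",np.median(c[m][:,2]).round(1),quad(i,cv2.morphologyEx(m.astype(np.uint8),cv2.MORPH_OPEN,np.ones((5,5))),zt))
E
python3 near.py w2 8 25 15 659 27
```

```text
2.02 [658.8  27.4 170.1] [-3.142e+00 -2.000e-03  3.121e+00]
h 15.5 (array([659.7,  29. ,  90.2,  60.4]), np.float64(-0.021))
```

step_arm(series=[1,1,-40,0,0,0,0,-40,0,0,0,0,-35,0,0,0,0,-19,0,0,0,0,-8,0,0,0,0,0,0,0,0,0,0,0,0])

```text
clock: 2.95
eef_pos: [660.8, 28.4, 29.9]
eef_rot: [3.142, 0.002, 3.121]
wrist_force: [-0.1, -0.7, -0.6]
finger_gap: 94.1
finger_force: 0.0
```

step_arm(series=[0,0,-1.5,0,0.3,0,0,0,0,0.6,0,0,0,0,1,0,0,0,0,1,0,0,0,0,1,0,0,0,0,1], squeeze=15)

```text
clock: 3.7
eef_pos: [660.1, 28.4, 27.0]
eef_rot: [3.142, 0.0, 3.121]
wrist_force: [-0.5, 1.0, 1.3]
finger_gap: 60.1
finger_force: 15.0
```

step_arm(series=[0,0,10,0,1,0,0,25,0,1,0,0,30,0,1,0,0,25,0,1,-15,-4,10,-0.01,1,-30,-9,0,-0.01,1,-35,-10,0,-0.01,1,-35,-10,0,-0.01,1,-30,-9,0,0,1,-25,-7,0,0,1,-15,-4,0,0,1,-4,0,0,0,1,0,0,0,0,1,0,0,0,0,1])

```text
clock: 5.45
eef_pos: [471.6, -24.5, 127.0]
eef_rot: [-3.142, 0.0, 3.081]
wrist_force: [-0.3, -0.3, -0.6]
finger_gap: 59.8
finger_force: 15.0
```

Run:
```python
from h import *
s=manip.read_state(); print(s["eef_pos"].round(1),s["eef_rot"].round(3),s["finger_gap"])
p,d,i=cam("wrist"); c=cloud(i,d); cv2.imwrite("pics/w3.png",p)
h=c[...,2]
m=(h>75)&(h<130)&(np.abs(c[...,0]-471)<60)&(np.abs(c[...,1]+25)<50); print("core h",np.median(h[m]),m.sum(),quad(i,m,115))
```

```text
[471.6 -24.5 127. ] [-3.142  0.     3.081] 59.83496429912111
core h 115.59083959622907 21129 (array([466.1, -24.2,  90.7,  83.8]), np.float64(1.51))
```

View pics/w3.png

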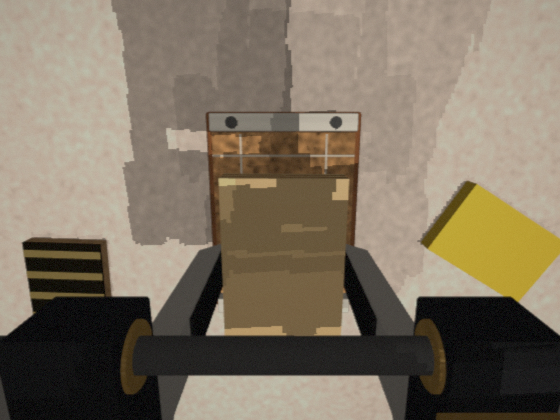

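The core is held square between the fingers. The far stop's outer edge runs from (207,113) to (361,112), with the jig below. I'll check the jig position and the core's tilt.

Run:
```python
from h import *
i=manip.camera_info("wrist"); print(world(i,[(207.5,113),(361,112),(209,132),(358,131)],30).round(1)); print(world(i,[(241,156),(326,156)],22).round(1))
p,d,i=cam("wrist"); c=cloud(i,d)
q=c[185:290,235:335].reshape(-1,3); A=np.c_[q[:,:2]-[471,-25],np.ones(len(q))]; print(np.linalg.lstsq(A,q[:,2],rcond=None)[0])
m=(c[...,2]>100)&(c[...,2]<130); m[:, :222]=0;m[:,345:]=0
v,u=np.where(m[:, 240:330]); r=v.min(); print("far row",r,world(i,[(224,r),(348,r)],115).round(1))
```

```text
[[394.2 -69.9  30. ]
 [399.7  31.9  30. ]
 [406.5 -70.3  30. ]
 [411.9  29.8  30. ]]
[[424.6 -51.2  22. ]
 [428.3   8.7  22. ]]
[-1.49973707e-01  6.49121206e-03  1.13745196e+02]
far row 173 [[422.6 -48.5 115. ]
 [426.1   8.3 115. ]]
```

step_arm(series=[1,0.5,-20,0,1,0,0,-25,0,1,0,0,-17,0,1,0,0,-5,0,1,0,0,0,0,1,0,0,0,0,1])

```text
clock: 6.3
eef_pos: [472.5, -24.2, 60.6]
eef_rot: [-3.142, 0.001, 3.081]
wrist_force: [0.4, -0.2, 0.0]
finger_gap: 59.9
finger_force: 15.0
```

step_arm(series=[0,0,-2,0,1,0,0,-2,0,1,0,0,-2,0,1,0,0,-2,0,1,0,0,-1,0,1,0,0,0,0,1,0,0,0,0,1], squeeze=5)

```text
clock: 7.18
eef_pos: [472.1, -24.1, 51.0]
eef_rot: [-3.142, 0.0, 3.081]
wrist_force: [-0.2, -0.4, -0.9]
finger_gap: 60.2
finger_force: 5.0
```

step_arm(series=[0,0,-1,0,1,0,0,-0.5,0,1,0,0,0,0,1])

```text
clock: 7.55
eef_pos: [472.1, -24.1, 49.4]
eef_rot: [3.142, -0.0, 3.081]
wrist_force: [0.9, -0.9, -0.9]
finger_gap: 60.2
finger_force: 5.0
```

Run:
```python
from h import *
print(manip.read_state()["eef_pos"].round(1))
p,d,i=cam("wrist"); c=cloud(i,d); cv2.imwrite("pics/w4.png",p)
m=(c[...,2]>31)&(c[...,2]<50)&(np.abs(c[...,0]-462)<30)&(np.abs(c[...,1]+24)<24)
q=c[m]; A=np.c_[q[:,:2]-[471,-25],np.ones(len(q))]; print(len(q),np.linalg.lstsq(A,q[:,2],rcond=None)[0])
```

```text
[472.1 -24.1  49.4]
11599 [-2.14944176e-04 -9.20584955e-05  3.79604449e+01]
```

Level now, with the top at about 38 mm (37 expected). Release and rise.

step_arm(series=[0,0,0,0,0.3,0,0,0,0,0.1,0,0,0,0,0,0,0,0,0,0,0,0,0,0,0,0,0,15,0,0,0,0,30,0,0,0,0,40,0,1,0,0,0,0,1,0,0,0,0,1,0,0,0,0,1,0,0,0,0,1,0,0,0,0,1])

```text
clock: 9.22
eef_pos: [472.0, -24.1, 134.1]
eef_rot: [3.142, -0.001, 3.081]
wrist_force: [-0.0, -0.6, -0.7]
finger_gap: 37.5
finger_force: 0.0
```

```bash
python3 near.py w5 33 44 37 471 -24
```

```text
9.22 [472.  -24.1 134.1] [ 3.142e+00 -1.000e-03  3.081e+00]
h 37.5 (array([471.9, -24.3,  90.6,  60.1]), np.float64(-0.069))
```

View pics/w5.png

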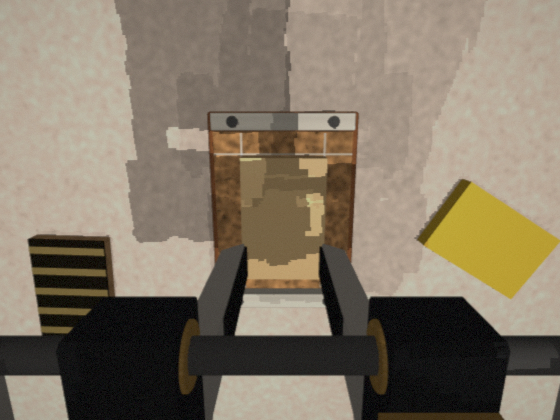

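The core sits inside the white lines (cols 241-328, far edge at row 156). Finish closing, then press.

step_arm(series=[0,0,-10,0,1,0,0,-10,0,1,0,0,-10,0,1,0,0,-10,0,1,0,0,-10,0,1,0,0,-10,0,1,0,0,-5,0,1,0,0,-2,0,1,0,0,0,0,1,0,0,0,0,1])

```text
clock: 10.52
eef_pos: [472.3, -24.2, 67.7]
eef_rot: [-3.142, 0.001, 3.081]
wrist_force: [-0.6, 0.0, 1.2]
finger_gap: 0.2
finger_force: 0.0
```

step_arm(series=[0,0,-1.5,0,1,0,0,-1,0,1,0,0,-1,0,1,0,0,0,0,1])

```text
clock: 11.02
eef_pos: [472.1, -24.1, 63.9]
eef_rot: [-3.142, -0.0, 3.081]
wrist_force: [-0.1, 0.4, 0.9]
finger_gap: 0.9
finger_force: 0.0
```

step_arm(series=[0,0,-1,0,1,0,0,0,0,1])

```text
clock: 11.28
eef_pos: [472.1, -24.1, 62.9]
eef_rot: [3.142, -0.0, 3.081]
wrist_force: [0.4, 0.3, -0.9]
finger_gap: 0.5
finger_force: 0.0
```

step_arm(series=[0,0,-1,0,1,0,0,0,0,1])

```text
clock: 11.52
eef_pos: [472.2, -24.1, 62.3]
eef_rot: [-3.142, 0.0, 3.081]
wrist_force: [-1.9, 0.6, 5.8]
finger_gap: 0.6
finger_force: 2.9
```

step_arm(series=[0,0,-0.6,0,1,0,0,0,0,1,0,0,0,0,1,0,0,0,0,1,0,0,0,0,1])

```text
clock: 12.15
eef_pos: [472.2, -24.2, 62.2]
eef_rot: [-3.142, 0.0, 3.081]
wrist_force: [-4.5, 1.1, 14.4]
finger_gap: 0.7
finger_force: 7.2
```

step_arm(series=[0,0,5,0,1,0,0,25,0,1,0,10,40,0.01,0,0,35,38,0.01,0,-2,45,0,0.01,0,-2,45,0,0.01,0,-2,45,0,0,0,-2,45,0,0,0,0,40,0,0,0,0,22,0,0,0,0,7,0,0,0,0,0,0,0,0,0,0,0,0,0])

```text
clock: 13.78
eef_pos: [464.2, 269.0, 169.4]
eef_rot: [-3.141, -0.0, 3.12]
wrist_force: [1.0, 0.5, -0.2]
finger_gap: 94.0
finger_force: 0.0
```

```bash
python3 near.py w6 6 22 12 464 270
```

```text
13.78 [464.2 269.  169.4] [-3.141 -0.     3.12 ]
h 12.5 (array([462.8, 272.4,  89.8,  60.1]), np.float64(-0.024))
```

View pics/w6.png

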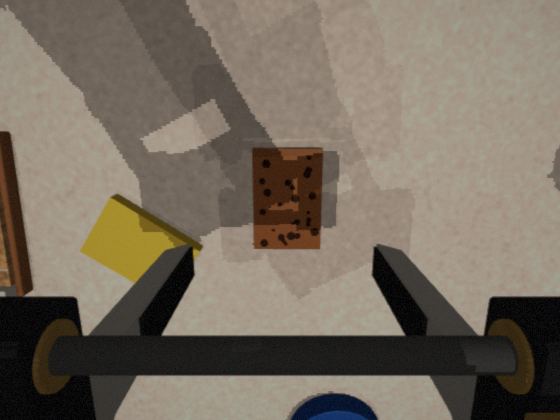

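The burr panel lies face up at cols 253-323, rows 148-248, between the fingers.

step_arm(series=[-1,1.5,-40,0,0,0,1,-40,0,0,0,0,-35,0,0,0,0,-18,0,0,0,0,-8,0,0,0,0,0,0,0,0,0,0,0,0])

```text
clock: 14.7
eef_pos: [463.6, 272.6, 29.4]
eef_rot: [3.141, 0.002, 3.121]
wrist_force: [-1.1, 0.4, 0.4]
finger_gap: 93.6
finger_force: 0.0
```

step_arm(series=[0,0,-1,0,0.3,0,0,0,0,0.6,0,0,0,0,1,0,0,0,0,1,0,0,0,0,1,0,0,0,0,1], squeeze=30)

```text
clock: 15.45
eef_pos: [463.1, 272.4, 27.4]
eef_rot: [3.142, 0.0, 3.121]
wrist_force: [0.3, 0.4, 1.2]
finger_gap: 59.4
finger_force: 30.0
```

step_arm(series=[0,0,10,0,1,0,0,25,0,1,0,0,30,0,1,0,-8,25,0,1,0,-25,10,-0.01,1,2,-40,0,-0.01,1,2,-45,0,-0.01,1,2,-45,0,-0.014,1,2,-45,0,0,1,1,-40,0,0,1,0,-28,0,0,1,0,-15,0,0,1,0,-5.5,0,0,1,0,0,0,0,1,0,0,0,0,1])

```text
clock: 17.32
eef_pos: [472.1, -23.5, 127.3]
eef_rot: [3.142, -0.0, 3.078]
wrist_force: [-0.1, -0.2, 0.3]
finger_gap: 59.6
finger_force: 30.0
```

Run:
```python
from h import *
print(manip.read_state()["eef_pos"].round(1))
p,d,i=cam("wrist"); c=cloud(i,d); cv2.imwrite("pics/w7.png",p)
q=c[185:290,235:335].reshape(-1,3); A=np.c_[q[:,:2]-[471,-25],np.ones(len(q))]; print(np.linalg.lstsq(A,q[:,2],rcond=None)[0])
```

```text
[472.1 -23.5 127.3]
[-1.70035094e-01  7.58586602e-03  1.10833066e+02]
```

View pics/w7.png

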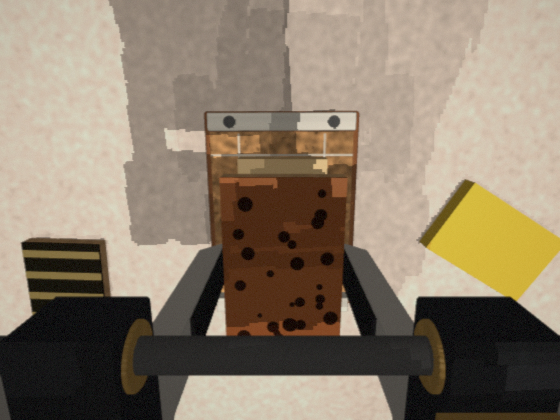

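The burr panel is held face up, tilted about 0.17 rad like the core was. I'll lower it the same way with a light grip so it levels on contact.

step_arm(series=[0,0,-15,0,1,0,0,-20,0,1,0,0,-12,0,1,0,0,-4,0,1,0,0,0,0,1,0,0,0,0,1])

```text
clock: 18.12
eef_pos: [472.4, -24.2, 76.8]
eef_rot: [-3.142, 0.001, 3.077]
wrist_force: [0.5, 0.1, 0.2]
finger_gap: 59.5
finger_force: 30.0
```

step_arm(series=[0,0,-2,0,1,0,0,-2,0,1,0,0,-2,0,1,0,0,-2,0,1,0,0,-2,0,1,0,0,0,0,1,0,0,0,0,1], squeeze=5)

```text
clock: 19.0
eef_pos: [472.1, -24.2, 66.4]
eef_rot: [-3.142, 0.0, 3.077]
wrist_force: [0.7, 0.3, -1.1]
finger_gap: 59.8
finger_force: 5.0
```

Run:
```python
from h import *
print(manip.read_state()["eef_pos"].round(1))
p,d,i=cam("wrist"); c=cloud(i,d); cv2.imwrite("pics/w8.png",p)
m=(c[...,2]>41)&(c[...,2]<65)&(np.abs(c[...,0]-462)<30)&(np.abs(c[...,1]+24)<24)
q=c[m]; A=np.c_[q[:,:2]-[471,-25],np.ones(len(q))]; print(len(q),np.linalg.lstsq(A,q[:,2],rcond=None)[0])
```

```text
[472.1 -24.2  66.4]
11214 [-5.05712035e-04 -6.04559074e-04  5.15096979e+01]
```

step_arm(series=[0,0,-1,0,1,0,0,-0.5,0,1,0,0,0,0,1])

```text
clock: 19.42
eef_pos: [472.1, -24.1, 64.8]
eef_rot: [-3.142, -0.0, 3.077]
wrist_force: [0.7, 0.8, -1.0]
finger_gap: 59.9
finger_force: 5.0
```

step_arm(series=[0,0,0,0,0.3,0,0,0,0,0.1,0,0,0,0,0,0,0,0,0,0,0,0,0,0,0,0,0,15,0,0,0,0,30,0,0,0,0,25,0,1,0,0,0,0,1,0,0,0,0,1,0,0,0,0,1,0,0,0,0,1,0,0,0,0,1,0,0,0,0,1,0,0,0,0,1,0,0,0,0,1])

```text
clock: 21.42
eef_pos: [472.1, -24.1, 134.8]
eef_rot: [-3.142, 0.0, 3.077]
wrist_force: [0.3, -0.3, 0.4]
finger_gap: 7.4
finger_force: 0.0
```

```bash
python3 near.py w9 44 56 49 471 -24
```

```text
21.43 [472.1 -24.1 134.8] [-3.142  0.     3.077]
h 49.5 (array([471.9, -24.3,  90.2,  60.1]), np.float64(-0.067))
```

View pics/w9.png

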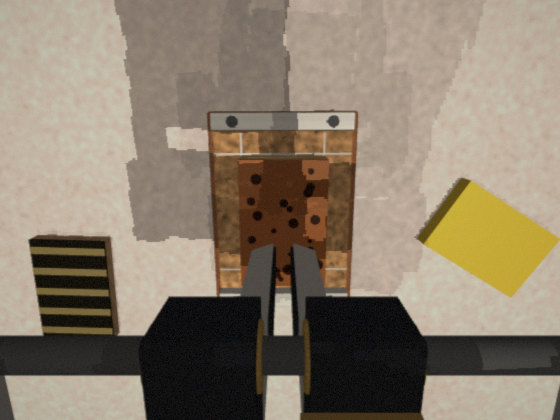

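The burr panel covers the core squarely (cols 239-328, rows 157-287), with its top at 49.5 mm. Contact for the press should come at a TCP height of about 74.4.

step_arm(series=[0,0,-15,0,1,0,0,-20,0,1,0,0,-15,0,1,0,0,-6,0,1,0,0,-2,0,1,0,0,0,0,1,0,0,-1,0,1,0,0,0,0,1])

```text
clock: 22.48
eef_pos: [472.2, -24.2, 76.0]
eef_rot: [-3.142, 0.0, 3.077]
wrist_force: [0.3, 0.8, -0.5]
finger_gap: 0.5
finger_force: 0.0
```

step_arm(series=[0,0,-1,0,1,0,0,0,0,1])

```text
clock: 22.72
eef_pos: [472.1, -24.2, 74.8]
eef_rot: [-3.142, -0.0, 3.077]
wrist_force: [0.3, -0.1, 0.3]
finger_gap: 0.6
finger_force: 0.0
```

step_arm(series=[0,0,-0.9,0,1,0,0,0,0,1])

```text
clock: 22.98
eef_pos: [472.2, -24.2, 74.3]
eef_rot: [-3.142, 0.0, 3.077]
wrist_force: [-1.6, 0.4, 5.8]
finger_gap: 0.6
finger_force: 2.8
```

step_arm(series=[0,0,-0.4,0,1,0,0,0,0,1,0,0,0,0,1,0,0,0,0,1,0,0,0,0,1])

```text
clock: 23.6
eef_pos: [472.2, -24.2, 74.2]
eef_rot: [-3.142, 0.0, 3.077]
wrist_force: [-4.6, 0.8, 11.2]
finger_gap: 0.4
finger_force: 5.6
```

step_arm(series=[0,0,3,0,1,0,0,20,0,1,0,0,30,0,1,0,0,20,0,1,0,0,0,0,1,0,0,0,0,1])

```text
clock: 24.35
eef_pos: [471.7, -24.1, 145.6]
eef_rot: [3.142, -0.001, 3.077]
wrist_force: [0.0, -0.1, -0.1]
finger_gap: 0.7
finger_force: 0.0
```

```bash
python3 near.py w10 44 56 49 471 -24
python3 - <<'E'
from h import *
p,d,i=cam("top"); h=cloud(i,d)[...,2]; lab=cv2.connectedComponents((h>6).astype(np.uint8))[1]
print("striped",quad(i,lab==lab[220,373],12))
print(manip.sign_off())
E
```

```text
24.35 [471.7 -24.1 145.6] [ 3.142e+00 -1.000e-03  3.077e+00]
h 49.5 (array([471.9, -24.3,  90.1,  60.1]), np.float64(-0.068))
striped (array([ 529.9, -203.3,   90.6,   61.9]), np.float64(-0.097))
the job is handed in; nothing more can be done
None
```

The core and then the burr panel were laid flat on the bed, each let go and pressed (about 14 N and 11 N); by the last images the stack is within about 1 mm of the bed centre, the striped panel has not moved, and I handed the job in at about 24 s (no verdict came back).

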